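# Put the piled formers, tiles and block away in their fitted boards

## Robot

A 6-joint arm with a two-finger parallel gripper is mounted at the origin on the work surface; the furniture and walls round the work are solid. World frame = base frame: x ahead of the robot, y to its left, z up, the work surface at z = 0. Lengths are in m, angles in rad, forces in N, time in s.
With the tool pointing down it reaches from about 0.425 to 0.95 m from the base axis. Payload 3.5 kg.
Tool frame: the origin (TCP) lies between the finger pads, 19 mm behind the fingertips; this is the grasp point; z points along the fingers, y is the line along which they close (so a half turn about z gives the same grasp; the last joint's range is limited). The gripper opens to 85 mm and grips with 20 to 120 N. Pads are 22 mm wide; open, the fingers measure 114 mm over their backs; the gripper's body (76 mm by 85 mm) begins 54 mm behind the grasp point. The pads swing forward as they close: fully open they stand 13 mm farther back than shut.
Start: joints at [1.088, 0.286, 1.577, -0, 1.279, -0.15], TCP at [0.22, 0.638, 0.25] pointing down, gripper open.
Joint ranges: [-2.77, 2.77], [-0.9, 2.22], [0.21, 2.48], [-1.53, 4.67], [0.24, 2.81], [-2.84, 2.84]. Speed limits (rad/s): [2.79, 2.79, 3.14, 3.14, 3.14, 3.14].

## Interface

Orientations are given as a unit quaternion [x, y, z, w].
In Python, from plant import ctrl gives the robot as it stands. The module is installed in compiled form; this text tells all that it offers.
- The arm moves only by the tool send_rows, never from a script. Its argument "rows" is text: rows parted by semicolons, each of 7 numbers parted by spaces: the turn, a rotation vector about the tool's x, y, z in degrees, then the shift along the tool's x, y, z in mm, then the opening, from -1 (shut) to 1 (fully open). A call has 1 to 8 rows; each row is the pose to reach, as a shift and turn from the pose commanded when the call began, along the tool's axes at that moment; what a row does not reach only later rows make up. A row lasts 1/8 s, in which the tool goes at most 62.5 mm and 10.7 degrees, less where a joint would pass 70% of its speed; a pose out of reach is approached as far as the arm can. A call with a gripper value outside its range is refused whole. The fingers move at their own pace and stop on an object; "grip_force" is the grip in N (left out, the last holds). Time passes only in rows, so rows that repeat a pose let the fingers close. It gives the time, the measured TCP pose, the force, the opening and the grip force at its end, in the units of the state.
- ctrl.get_state(): the state, without advancing time (a new reading comes with each control period).
- ctrl.read_camera(name): name is "scene" or "top" or "wrist"; returns a dict with "color" (384x512x3 uint8, red, green, blue), "fx", "fy", "cx", "cy" (pixels), "extrinsics" (4x4, takes a point from world to camera coordinates). Camera axes: x right, y down, z forward; pixel columns grow to the right and rows downward; lengths in m; the calibration is good to about 2 mm. A picture is of the moment at which its call begins. There is no depth.
- ctrl.sign_off(): hands the job in; it is judged then, once.
Trained networks look in a picture, given as the dict that the camera call returned (one of the last four; its "shot" number tells which), for a name from the list of things; names that differ only in an ending like _2 or _b are one class to them, and where a whole thing is asked for, a point or a joint stands for the part that bears it (a point fixed in the world has none). Each returns a list of dicts, best first, with "p" (0 to 1); they miss things now and then, are a little off and sometimes report something else, mostly with a low value. They report only what shows in the picture. A call takes as long as a camera call. They do not tell look-alikes from the thing itself.
- ctrl.look_for(picture, target): "position" ([x, y, z] in m, in the coordinates of the camera as it stood for that picture, good to about 4 mm: the middle of the surface that is visible of it).
The state is a dict: "time": time; "qpos": joint angles; "dq": joint speeds; "joint_efforts": joint torques, N m; "eef_pos": TCP position; "tcp_rot": TCP orientation; "contact_force": force on the tool from outside, world axes, zero at the start; "wrist_torque": the same for the moment, N m; "opening": opening from 0.0 (shut) to 1.0 (fully open); "finger_force": force on a finger pad.
Only numpy, scipy, OpenCV 4.12 (cv2) and the standard library are available. Lean on these libraries where they do the work, as an engineer would, in place of code of your own. Each camera call takes 0.05 s, during which the arm holds its last target. There are 200 camera calls.

## Task

Take the pile apart: put the small former, the barrel former, the bundle of tiles and the long dark block on which they are piled each into the recess that is made for it in the four wooden boards behind. Set each thing down upright, resting flat on the floor of its own recess, without letting anything fall over, and let go. Leave the big barrel former and the cup of needles, which stand apart on the bench, where they are.

Things in the scene. Friction and masses are not known exactly. Their poses are not given: they have to be found in the camera images.
- wood_block: Long, dark, plain wooden block lying on the bench, base of the pile: 51 x 169 x 50 mm (its x, y, z), about 0.6 kg; at the start its length lies within 0.25 rad of world y. Origin: centre of its underside; z up, y along its length. Grasp it across its 51 mm width, about 30 mm above its underside.
- former_barrel: Medium turned-wood barrel former standing on one end of the block, about 46 mm from its middle, under the small former: 68.5 mm high, 48 mm across at the foot, 63 mm across the belly at half height, flat top about 40 mm across; 0.14 kg. Origin: centre of its underside; z up along its axis (it may stand up to 0.03 rad askew). Grasp it round the belly, 34 mm above its underside.
- former_small: Small turned-wood former standing on top of the barrel former, slightly conical: 51.5 mm high, 40 mm across at the foot, 47 mm across near the top; about 0.06 kg. Origin: centre of its underside; z up along its axis (it may stand up to 0.03 rad askew). Grasp it about 32 mm above its underside (45 mm across there).
- test_tiles: Bundle of five fired tiles, red-brown and ochre, fixed together slightly out of line: one thing, 47 x 65 x 28 mm (its x, y, z), 0.12 kg, lying on the other end of the block, about 46 mm from its middle, lengthwise along it. Origin: centre of its underside; z up, y along its length. Grasp it across its 47 mm width by its upper part (TCP 30 mm above its underside).
- seat_barrel: Square wooden board 98 x 98 mm with one large round recess 68 mm across in its middle: the place of the barrel former. Fixed; its position and yaw vary and it swaps places with the other boards. Origin: centre of its underside; z up. Recess floor 6 mm and rim 14 mm above the origin (recess 8 mm deep, grey felt floor, 2 mm chamfer).
- seat_small: Smaller square wooden board 80 x 80 mm with one small round recess 54 mm across in its middle: the place of the small former. Fixed; its position and yaw vary and it swaps places with the other boards. Origin: centre of its underside; z up. Recess floor 6 mm and rim 14 mm above the origin (recess 8 mm deep, grey felt floor, 2 mm chamfer).
- seat_tiles: Rectangular wooden board 87 x 105 mm (its x, y) with one rectangular recess 63 x 81 mm (its x, y) in its middle: the place of the bundle of tiles, lengthwise along y, either way round. Fixed; its position and yaw vary and it swaps places with the other boards. Origin: centre of its underside; z up. Recess floor 6 mm and rim 14 mm above the origin (recess 8 mm deep, grey felt floor, 2 mm chamfer).
- seat_block: Long wooden board 90 x 205 mm (its x, y) with one long rectangular recess 67 x 185 mm (its x, y) in its middle: the place of the long block, lengthwise along y, either way round. Fixed; its position and yaw vary and it swaps places with the other boards. Origin: centre of its underside; z up. Recess floor 6 mm and rim 14 mm above the origin (recess 8 mm deep, grey felt floor, 2 mm chamfer).
- former_tall: Big turned-wood barrel former, 76 mm across and 76 mm high, standing on the bench to one side of the pile (it changes sides with the cup). Loose, not part of the pile; to be left alone. Origin: centre of its underside.
- needle_cup: Small clay cup holding bamboo needles, 76 x 52 x 72 mm over the needles, standing on the bench to the other side of the pile. Loose; to be left alone. Origin: about the centre of its underside.
Not all that is in view belongs to the job. Leave any purple or turquoise look-alike of the seat_barrel alone.

How it is judged:
At the end, for the whole second after the job is handed in: Each thing is upright (0.12 rad), at rest and released in its own recess: origin within 12 mm (formers) or 15 mm (tiles, block) of the board's centre in plan and 3 to 9.5 mm above the board's origin. The big former and the needle cup are within 20 mm of their start (horizontal distance between former_barrel and seat_barrel below 0.012 m and z of former_barrel in the frame of seat_barrel between 0.003 and 0.0095 m and angle between each of former_barrel, former_small, test_tiles, wood_block's own z axis and vertical below 0.12 rad and linear speed of each of former_barrel, former_small, test_tiles, wood_block below 0.02 m/s and contact force between each of former_barrel, former_small, test_tiles, wood_block and the fingers below 0.05 N and horizontal distance between former_small and seat_small below 0.012 m and z of former_small in the frame of seat_small between 0.003 and 0.0095 m and horizontal distance between test_tiles and seat_tiles below 0.015 m and z of test_tiles in the frame of seat_tiles between 0.003 and 0.0095 m and horizontal distance between wood_block and seat_block below 0.015 m and z of wood_block in the frame of seat_block between 0.003 and 0.0095 m and distance of each of former_tall, needle_cup from where it was at the start of the episode below 0.02 m); the robot touches nothing.
It fails at once if a thing of the pile falls over (angle between any of former_barrel, former_small, test_tiles, wood_block's own z axis and vertical above 0.6 rad).
It fails at once if the big former or the cup of needles is pushed away or knocked over (distance of any of former_tall, needle_cup from where it was at the start of the episode above 0.02 m or angle between any of former_tall, needle_cup's own z axis and vertical above 0.5 rad).
It also fails if it takes over 109 s, if anything falls off the work surface, if the arm or the gripper's body presses on something with over 40 N, if the wrist force passes 120 N, or if a joint passes its speed limit or range.

## Working session

There is one attempt and no reset: what is moved stays moved. The work goes in short steps, Python scripts to look and compute and a tool call to move; the robot and the scene stay as the last step left them, time stands still between calls to the robot, and variables do not carry over. Pictures are saved under pics/ and viewed, at most 14 in all, crops included, and the job is handed in when it is done.

Besides the shell and the picture viewer there is one more tool, called after "Call:" as name(argument=value, ...) on one line, values as JSON. send_rows: Moves the arm, as the interface text tells. Its arguments: {"type":"object","properties":{"rows":{"type":"string"},"grip_force":{"type":"number"}},"required":["rows"]}

```bash
mkdir -p pics; cat > h.py <<'E'
import numpy as np, cv2
from plant import ctrl
from scipy.spatial.transform import Rotation as R
NAMES="wood_block former_barrel former_small test_tiles seat_barrel seat_small seat_tiles seat_block former_tall needle_cup".split()
def save(p,n): cv2.imwrite(f"pics/{n}.png",p["color"][:,:,::-1])
def toworld(p,x): 
    E=np.array(p["extrinsics"]); return E[:3,:3].T@(np.array(x)-E[:3,3])
def px(p,w):
    E=np.array(p["extrinsics"]); c=E[:3,:3]@np.array(w)+E[:3,3]; return np.array([p["fx"]*c[0]/c[2]+p["cx"],p["fy"]*c[1]/c[2]+p["cy"]])
def ray(p,u,v,z):
    E=np.array(p["extrinsics"]); o=-E[:3,:3].T@E[:3,3]; d=E[:3,:3].T@np.array([(u-p["cx"])/p["fx"],(v-p["cy"])/p["fy"],1]); return o+d*(z-o[2])/d[2]
E
python3 - <<'E'
from h import *
for c in ("scene","top"):
    p=ctrl.read_camera(c); save(p,c+"0")
    print(c, (-np.array(p["extrinsics"])[:3,:3].T@np.array(p["extrinsics"])[:3,3]).round(3))
    for n in NAMES:
        print(n,[(round(d["p"],2),toworld(p,d["position"]).round(3).tolist(),px(p,toworld(p,d["position"])).round().tolist()) for d in ctrl.look_for(p,n)[:3]])
s=ctrl.get_state(); print(s)
E
```

```text
scene [-0.542 -0.67   0.982]
wood_block [(0.79, [0.427, 0.103, 0.032], [233.0, 215.0])]
former_barrel [(0.74, [0.426, 0.063, 0.092], [242.0, 204.0])]
former_small [(0.72, [0.434, 0.074, 0.164], [241.0, 182.0]), (0.3, [0.427, 0.063, 0.09], [242.0, 204.0])]
test_tiles [(0.49, [0.441, 0.166, 0.073], [219.0, 195.0]), (0.28, [0.427, 0.104, 0.029], [232.0, 215.0])]
seat_barrel [(0.92, [0.434, -0.077, 0.014], [281.0, 239.0]), (0.67, [0.409, 0.481, 0.016], [145.0, 182.0]), (0.61, [0.614, 0.101, 0.012], [266.0, 193.0])]
seat_small [(0.63, [0.598, -0.096, 0.015], [313.0, 215.0])]
seat_tiles [(0.77, [0.592, -0.297, 0.012], [369.0, 240.0])]
seat_block [(0.71, [0.595, 0.316, 0.006], [215.0, 177.0])]
former_tall [(0.6, [0.369, -0.38, 0.062], [365.0, 283.0]), (0.43, [0.427, 0.065, 0.094], [242.0, 203.0])]
needle_cup [(0.67, [0.372, 0.348, 0.038], [164.0, 195.0]), (0.45, [0.609, 0.099, 0.016], [266.0, 193.0])]
top [0.291 0.066 1.45 ]
wood_block [(0.59, [0.434, 0.126, 0.049], [240.0, 211.0])]
former_barrel [(0.62, [0.593, -0.096, 0.014], [299.0, 173.0]), (0.42, [0.424, 0.076, 0.099], [253.0, 212.0])]
[... 688 characters left out ...]
 array([ 1.08799596e+00,  2.86338653e-01,  1.57670442e+00,  1.57132700e-05,
        1.27857488e+00, -1.49974081e-01]), 'dq': array([ 1.94831251e-03,  1.28096080e-03, -1.64945720e-03,  2.74741058e-04,
       -4.50947265e-04, -4.22618475e-05]), 'joint_efforts': array([-6.04602228e-04, -4.05972862e+01, -2.92940372e+01, -1.38636296e-04,
        5.17563640e-04,  1.19301092e-05]), 'eef_pos': array([0.2204809 , 0.63796627, 0.24999667]), 'tcp_rot': array([ 1.65648349e-01,  9.86184883e-01, -9.67888238e-06, -1.10851802e-05]), 'contact_force': array([ 0.7821678 , -0.78182121,  0.08010557]), 'wrist_torque': array([-0.00111744,  0.02463775, -0.01726943]), 'finger_force': 0.0, 'opening': 1.00083529538099}
```

View pics/scene0.png

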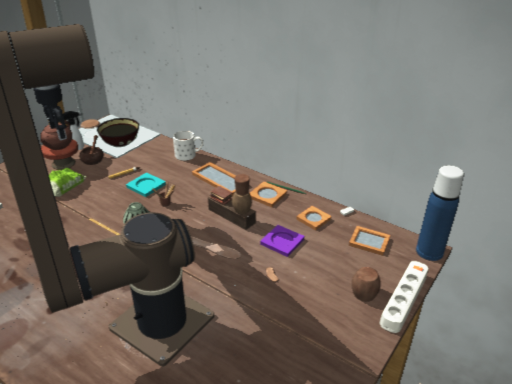

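View pics/top0.png

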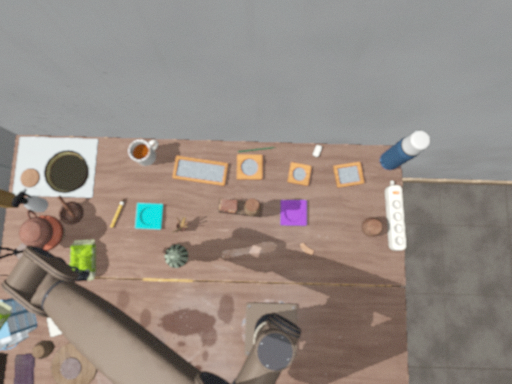

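```bash
cat >> h.py <<'E'
def go(x,y,z,psi):
    "row for world TCP x,y,z (m) and direction psi (deg, mod 180) of tool y, tool down"
    s=ctrl.get_state(); M=R.from_quat(s["tcp_rot"]).as_matrix()
    t=np.radians(psi); Y=np.array([np.cos(t),np.sin(t),0]); 
    if Y@M[:,1]<0: Y=-Y
    Z=np.array([0,0,-1.]); T=np.stack([np.cross(Y,Z),Y,Z],1)
    rv=np.degrees(R.from_matrix(M.T@T).as_rotvec()); sh=M.T@(np.array([x,y,z])-s["eef_pos"])*1000
    print("row",rv.round(1),sh.round(1),"t",round(s["time"],2),"q6",round(s["qpos"][5],2),"op",round(s["opening"],2))
E
python3 - <<'E'
from h import *
go(.45,.10,.36,0)
p=ctrl.read_camera("wrist"); E=np.array(p["extrinsics"]); s=ctrl.get_state(); M=R.from_quat(s["tcp_rot"]).as_matrix()
print("cam in tool",M.T@(-E[:3,:3].T@E[:3,3]-s["eef_pos"]),(M.T@E[:3,:3].T).round(2),p["fx"],p["cx"],p["cy"])
E
```

```text
row [-0.  -0.  70.9] [-392.7 -433.5 -110. ] t 1.1 q6 -0.15 op 1.0
cam in tool [ 0.07192268 -0.00077988 -0.12356041] [[-0.   -0.96 -0.28]
 [ 1.   -0.   -0.  ]
 [ 0.   -0.28  0.96]] 339.6815150386868 259.4494282431534 185.98950131557288
```

Call:
send_rows(rows="0 0 70.9 -392.7 -433.5 -110 1;0 0 70.9 -392.7 -433.5 -110 1;0 0 70.9 -392.7 -433.5 -110 1;0 0 70.9 -392.7 -433.5 -110 1;0 0 70.9 -392.7 -433.5 -110 1;0 0 70.9 -392.7 -433.5 -110 1;0 0 70.9 -392.7 -433.5 -110 1;0 0 70.9 -392.7 -433.5 -110 1")

```text
time: 2.15
eef_pos: [0.4136, 0.1841, 0.3433]
tcp_rot: [0.707, 0.707, 0.001, 0.0]
contact_force: [0.6, -0.0, 0.3]
opening: 1.002
finger_force: 0.0
```

```bash
python3 - <<'E'
from h import *
go(.45,.10,.36,0)
E
```

```text
row [ 0.1 -0.   0. ] [-84.1  36.4 -16.7] t 2.15 q6 0.19 op 1.0
```

Call:
send_rows(rows="0 0 0 -84 36.4 -17 1;0 0 0 -84 36.4 -17 1;0 0 0 -84 36.4 -17 1;0 0 0 -84 36.4 -17 1")

```text
time: 2.65
eef_pos: [0.4494, 0.1025, 0.3592]
tcp_rot: [0.707, 0.707, 0.0, -0.0]
contact_force: [0.2, 1.0, 1.4]
opening: 1.0
finger_force: 0.0
```

```bash
python3 - <<'E'
from h import *
p=ctrl.read_camera("wrist"); save(p,"w1"); print(ctrl.get_state()["eef_pos"])
for n in NAMES:
    print(n,[(round(d["p"],2),toworld(p,d["position"]).round(3).tolist(),px(p,toworld(p,d["position"])).round().tolist()) for d in ctrl.look_for(p,n)[:2]])
E
```

```text
[0.44926697 0.10285392 0.35911603]
wood_block [(0.92, [0.451, 0.13, 0.05], [262.0, 122.0])]
former_barrel [(0.73, [0.441, 0.102, 0.107], [252.0, 153.0]), (0.53, [0.454, 0.175, 0.075], [264.0, 85.0])]
former_small [(0.6, [0.448, 0.086, 0.168], [259.0, 181.0])]
test_tiles [(0.9, [0.452, 0.171, 0.075], [263.0, 88.0])]
seat_barrel [(0.87, [0.438, -0.078, 0.014], [252.0, 257.0]), (0.69, [0.616, 0.103, 0.012], [380.0, 139.0])]
seat_small [(0.62, [0.58, -0.1, 0.013], [344.0, 270.0])]
seat_tiles [(0.91, [0.599, -0.249, 0.005], [348.0, 345.0])]
seat_block [(0.77, [0.591, 0.239, 0.006], [370.0, 33.0])]
former_tall []
needle_cup []
```

View pics/w1.png

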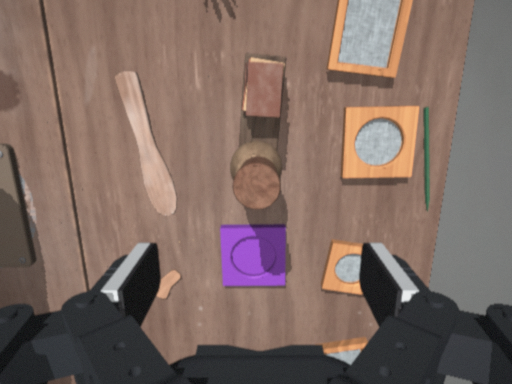

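```bash
cat >> h.py <<'E'
def boards(p):
    hsv=cv2.cvtColor(p["color"],cv2.COLOR_RGB2HSV); m=cv2.inRange(hsv,(8,150,110),(20,255,255))
    cs,_=cv2.findContours(m,cv2.RETR_EXTERNAL,cv2.CHAIN_APPROX_NONE)
    for c in cs:
        if cv2.contourArea(c)<150: continue
        x,y,w,h=cv2.boundingRect(c)
        W=np.array([ray(p,u,v,.014)[:2] for u,v in c[:,0]]).astype(np.float32)
        (cx,cy),(a,b),an=cv2.minAreaRect(W)
        if .06<max(a,b)<.3: print("board",round(cx,4),round(cy,4),"size",round(a,3),round(b,3),"ang",round(an,1),"px",x,y,w,h)
E
python3 - <<'E'
from h import *
p=ctrl.read_camera("top"); boards(p)
p=ctrl.read_camera("wrist"); boards(p)
print(ray(p,257,186,.170))
hsv=cv2.cvtColor(p["color"],cv2.COLOR_RGB2HSV)
print(hsv[110,350],hsv[90,265],hsv[186,257])
E
```

```text
[0.44687266 0.08097757 0.17      ]
[ 14 130 234] [  7  89 158] [ 10  96 138]
```

```bash
sed -i 's/(8,150,110),(20,255,255)/(10,110,150),(20,255,255)/' h.py
python3 - <<'E'
from h import *
p=ctrl.read_camera("top"); hsv=cv2.cvtColor(p["color"],cv2.COLOR_RGB2HSV); print(hsv[155,250],hsv[230,230]); boards(p)
p=ctrl.read_camera("wrist"); print(cv2.cvtColor(p["color"],cv2.COLOR_RGB2HSV)[300,240]);boards(p)
go(.447,.082,.25,0)
E
```

```text
[ 16 121 227] [ 12  43 149]
board 0.5943 -0.2936 size 0.089 0.112 ang 10.9 px 333 162 31 26
board 0.591 -0.0993 size 0.084 0.083 ang 80.2 px 288 162 24 24
board 0.5928 0.294 size 0.207 0.094 ang 82.5 px 173 155 55 30
[  9  66 154]
board 0.589 -0.2403 size 0.079 0.023 ang 7.8 px 319 337 49 16
board 0.5845 -0.0955 size 0.087 0.065 ang 81.3 px 321 239 41 55
board 0.6148 0.0983 size 0.099 0.1 ang 1.1 px 342 105 77 73
board 0.5875 0.2351 size 0.091 0.091 ang 83.3 px 327 0 85 77
row [0. 0. 0.] [-20.   -2.8 109.4] t 3.4 q6 0.0 op 1.0
```

Call:
send_rows(rows="0 0 0 -20 -3 110 1;0 0 0 -20 -3 110 1;0 0 0 -20 -3 110 1;0 0 0 -20 -3 110 1")

```text
time: 3.9
eef_pos: [0.448, 0.0821, 0.2517]
tcp_rot: [0.707, 0.707, 0.001, 0.001]
contact_force: [0.4, 0.5, 0.9]
opening: 1.0
finger_force: 0.0
```

```bash
python3 - <<'E'
from h import *
p=ctrl.read_camera("wrist"); save(p,"w2"); 
for n in ("former_small","former_barrel"):
    print(n,[(round(d["p"],2),toworld(p,d["position"]).round(3).tolist(),px(p,toworld(p,d["position"])).round().tolist()) for d in ctrl.look_for(p,n)[:2]])
print(px(p,[.447,.081,.17]))
for u,v in ((150,200),(259,230),(259,245)): print(u,v,ray(p,u,v,.17))
go(.447,.082,.15,0)
E
```

```text
former_small [(0.85, [0.451, 0.087, 0.168], [264.0, 194.0])]
former_barrel [(0.89, [0.444, 0.102, 0.106], [255.0, 153.0])]
[258.39546739 203.49738971]
150 200 [0.37797071 0.08344485 0.17      ]
259 230 [0.44737844 0.06263046 0.17      ]
259 245 [0.44737363 0.05183989 0.17      ]
row [0.3 0.  0.1] [ -0.2  -1.9 102.5] t 4.05 q6 -0.04 op 1.0
```

View pics/w2.png

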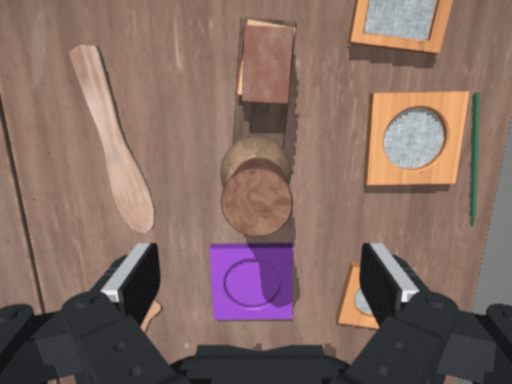

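Call:
send_rows(rows="0 0 0 2 -2.5 50 1;0 0 0 2 -2.5 102 1;0 0 0 2 -2.5 102 1;0 0 0 2 -2.5 102 1;0 0 0 2 -2.5 102 0;0 0 0 2 -2.5 102 0;0 0 0 2 -2.5 102 -0.2;0 0 0 2 -2.5 102 -0.2", grip_force=30)

```text
time: 5.05
eef_pos: [0.4457, 0.0839, 0.1492]
tcp_rot: [0.707, 0.707, 0.001, 0.001]
contact_force: [0.7, -0.0, 6.8]
opening: 0.522
finger_force: 30.4
```

Call:
send_rows(rows="0 0 0 0 0 -10 -0.2;0 0 0 0 0 -40 -0.2;0 0 0 0 0 -80 -0.2;0 0 0 0 0 -80 -0.2;0 0 0 0 0 -80 -0.2")

```text
time: 5.68
eef_pos: [0.4435, 0.084, 0.2266]
tcp_rot: [0.707, 0.707, -0.001, -0.001]
contact_force: [0.4, 0.8, -1.0]
opening: 0.527
finger_force: 30.8
```

```bash
python3 - <<'E'
from h import *
go(.591,-.099,.23,0)
p=ctrl.read_camera("wrist"); save(p,"w3")
E
```

```text
row [-0.1 -0.   0. ] [-183.1  147.4   -3.6] t 5.67 q6 -0.04 op 0.53
```

View pics/w3.png

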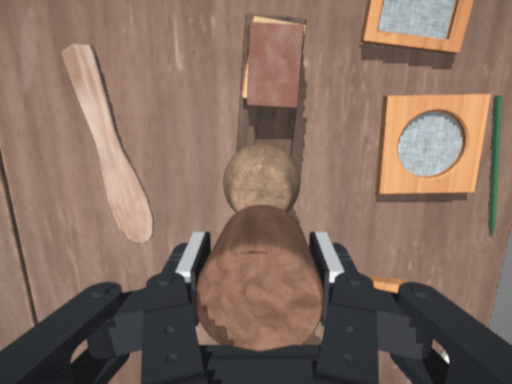

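Call:
send_rows(rows="0 0 0 -223 147 -4 -0.2;0 0 0 -223 147 -4 -0.2;0 0 0 -223 147 -4 -0.2;0 0 0 -223 147 -4 -0.2;0 0 0 -223 147 -4 -0.2;0 0 0 -223 147 -4 -0.2;0 0 0 -223 147 -4 -0.2")

```text
time: 6.6
eef_pos: [0.5904, -0.1373, 0.2305]
tcp_rot: [0.706, 0.708, -0.0, -0.001]
contact_force: [0.1, 0.2, -0.4]
opening: 0.519
finger_force: 30.9
```

```bash
python3 - <<'E'
from h import *
p=ctrl.read_camera("wrist"); boards(p)
print([(round(d["p"],2),toworld(p,d["position"]).round(3).tolist()) for d in ctrl.look_for(p,"seat_small")[:2]])
go(.591,-.099,.1,0)
E
```

```text
board 0.593 -0.0994 size 0.081 0.081 ang 80.8 px 218 73 93 94
[(0.62, [0.596, -0.099, 0.016])]
row [-0.  -0.   0.1] [ 38.2   0.5 131.2] t 6.7 q6 -0.4 op 0.52
```

Call:
send_rows(rows="0 0 0 38 2.5 60 -0.2;0 0 0 38 2.5 120 -0.2;0 0 0 38 2.5 160 -0.2;0 0 0 38 2.5 180 -0.2;0 0 0 38 2.5 192 -0.2;0 0 0 38 2.5 192 -0.2;0 0 0 38 2.5 192 -0.2")

```text
time: 7.58
eef_pos: [0.5953, -0.1015, 0.0415]
tcp_rot: [0.707, 0.707, 0.001, 0.002]
contact_force: [-1.0, 0.9, -0.7]
opening: 0.518
finger_force: 30.9
```

Call:
send_rows(rows="0 0 0 0 0 0 -0.2;0 0 0 0 0 1 -0.2;0 0 0 0 0 2 -0.2;0 0 0 0 0 2 -0.2")

```text
time: 8.07
eef_pos: [0.5937, -0.1009, 0.0373]
tcp_rot: [0.707, 0.707, -0.0, -0.0]
contact_force: [0.2, 0.9, -1.1]
opening: 0.52
finger_force: 30.9
```

Call:
send_rows(rows="0 0 0 0 0 1 -0.2;0 0 0 0 0 1.5 -0.2;0 0 0 0 0 1.5 -0.2")

```text
time: 8.45
eef_pos: [0.594, -0.1009, 0.037]
tcp_rot: [0.707, 0.707, -0.0, -0.0]
contact_force: [-2.6, 1.2, 5.6]
opening: 0.526
finger_force: 30.8
```

Contact. Release and rise, then view.

Call:
send_rows(rows="0 0 0 0 0 0 0.1;0 0 0 0 0 0 0.4;0 0 0 0 0 0 0.8;0 0 0 0 0 0 0.8;0 0 0 0 0 -60 0.8;0 0 0 0 0 -120 1;0 0 0 0 0 -180 1;0 0 0 -40 0 -200 1")

```text
time: 9.45
eef_pos: [0.596, -0.1401, 0.2419]
tcp_rot: [0.706, 0.709, 0.002, 0.004]
contact_force: [0.5, 0.0, -1.7]
opening: 1.002
finger_force: 0.0
```

```bash
python3 - <<'E'
from h import *
p=ctrl.read_camera("wrist"); save(p,"w4")
print([(round(d["p"],2),toworld(p,d["position"]).round(3).tolist()) for d in ctrl.look_for(p,"former_small")[:2]])
go(.448,.078,.28,0)
E
```

```text
[(0.57, [0.599, -0.103, 0.055])]
row [ 0.4  0.3 -0.1] [ 221.7 -147.7  -41.5] t 9.55 q6 -0.4 op 1.0
```

View pics/w4.png

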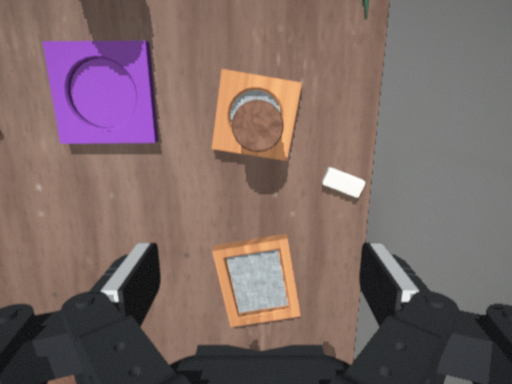

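```bash
python3 - <<'E'
from h import *
p=ctrl.read_camera("wrist"); boards(p); print(ray(p,257,125,.0575),ray(p,257,127,.0575))
go(.446,.084,.20,0)
E
```

```text
board 0.5952 -0.2914 size 0.087 0.112 ang 10.4 px 213 231 89 94
board 0.593 -0.0993 size 0.081 0.081 ang 80.9 px 212 64 90 92
[ 0.59441046 -0.10739971  0.0575    ] [ 0.59440269 -0.10917263  0.0575    ]
row [ 0.2  0.1 -0.1] [ 226.2 -149.1   37.1] t 9.6 q6 -0.4 op 1.0
```

```bash
python3 - <<'E'
from h import *
p=ctrl.read_camera("wrist")
im=p["color"][60:170,205:310,::-1]; im=cv2.resize(im,None,fx=5,fy=5,interpolation=cv2.INTER_CUBIC)
for (x,y,z,r,c) in ((.593,-.0993,.014,.027,(255,0,0)),(.593,-.0993,.0575,.0225,(0,255,0)),(.594,-.1063,.0575,.0225,(0,0,255))):
    t=np.linspace(0,6.28,60); q=np.array([(px(p,[x+r*np.cos(a),y+r*np.sin(a),z])-[205,60])*5 for a in t]).astype(int); cv2.polylines(im,[q],True,c,1)
cv2.imwrite("pics/c1.png",im)
E
```

```text
(no output)
```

View pics/c1.png

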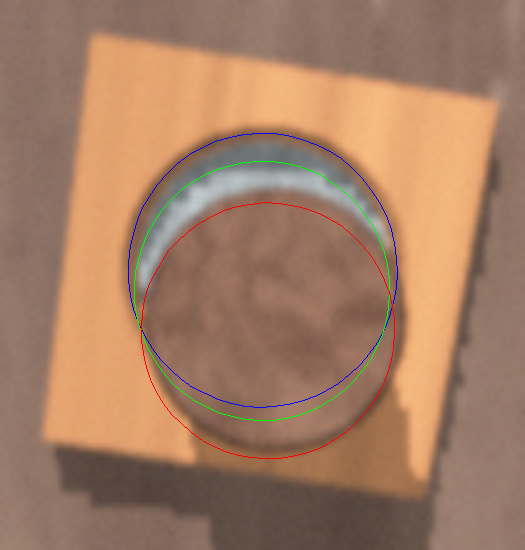

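Call:
send_rows(rows="0 0 0 226 -149 37 1;0 0 0 226 -149 37 1;0 0 0 226 -149 37 1;0 0 0 226 -149 37 1;0 0 0 226 -149 37 1;0 0 0 226 -149 37 1;0 0 0 226 -149 37 1")

```text
time: 10.52
eef_pos: [0.4447, 0.085, 0.1983]
tcp_rot: [0.707, 0.707, -0.0, -0.0]
contact_force: [-0.2, 0.1, -0.0]
opening: 1.0
finger_force: 0.0
```

```bash
python3 - <<'E'
from h import *
p=ctrl.read_camera("wrist"); boards(p)
print([(round(d["p"],2),toworld(p,d["position"]).round(3).tolist()) for d in ctrl.look_for(p,"former_barrel")[:2]])
im=p["color"][:,:,::-1].copy()
for (x,y,z,r,c) in ((.446,.082,.084,.0315,(255,0,0)),(.446,.082,.1185,.020,(0,255,0))):
    t=np.linspace(0,6.28,60); q=np.array([px(p,[x+r*np.cos(a),y+r*np.sin(a),z]) for a in t]).astype(int); cv2.polylines(im,[q],True,c,1)
cv2.imwrite("pics/c2.png",cv2.resize(im[:300],None,fx=1.5,fy=1.5))
go(.446,.082,.084,0)
E
```

```text
board 0.5585 -0.1002 size 0.067 0.014 ang 80.7 px 353 306 23 52
board 0.6148 0.0983 size 0.099 0.099 ang 1.1 px 388 95 122 109
board 0.5844 0.2092 size 0.038 0.091 ang 83.4 px 372 0 119 51
[(0.95, [0.444, 0.089, 0.121]), (0.74, [0.558, -0.099, 0.013])]
row [-0.  0. -0.] [ -2.4   0.8 114.8] t 10.62 q6 -0.04 op 1.0
```

View pics/c2.png

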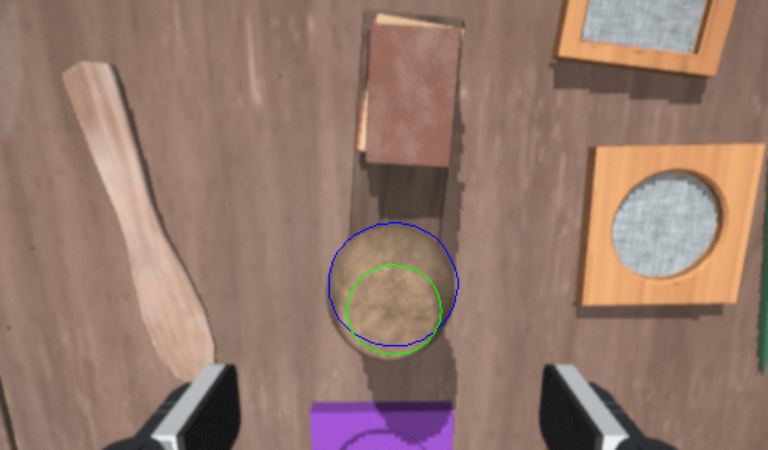

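Call:
send_rows(rows="0 0 0 -3 0.5 50 1;0 0 0 -3 0.5 100 1;0 0 0 -3 0.5 114.5 1;0 0 0 -3 0.5 114.5 1;0 0 0 -3 0.5 114.5 0.6;0 0 0 -3 0.5 114.5 0.3;0 0 0 -3 0.5 114.5 0.2;0 0 0 -3 0.5 114.5 0.2", grip_force=40)

```text
time: 11.62
eef_pos: [0.4467, 0.0819, 0.0872]
tcp_rot: [0.707, 0.707, 0.001, 0.001]
contact_force: [-2.2, -1.4, 6.9]
opening: 0.697
finger_force: 42.0
```

```bash
python3 - <<'E'
from h import *
go(.446,.0815,.18,0)
E
```

```text
row [0.2 0.  0.1] [ -0.4  -0.4 -92.8] t 11.62 q6 -0.04 op 0.7
```

Call:
send_rows(rows="0 0 0 0 0 -5 0.2;0 0 0 0 0 -15 0.2;0 0 0 0 0 -40 0.2;0 0 0 0 0 -80 0.2;0 0 0 0 0 -95 0.2;0 0 0 0 0 -95 0.2")

```text
time: 12.38
eef_pos: [0.446, 0.082, 0.1806]
tcp_rot: [0.707, 0.707, 0.001, 0.001]
contact_force: [-0.6, 0.6, -2.1]
opening: 0.694
finger_force: 43.6
```

```bash
python3 - <<'E'
from h import *
p=ctrl.read_camera("wrist"); save(p,"w5")
go(.615,.05,.18,0)
E
```

```text
row [-0.  0.  0.] [-32.2 170.   -1. ] t 12.43 q6 -0.04 op 0.69
```

View pics/w5.png

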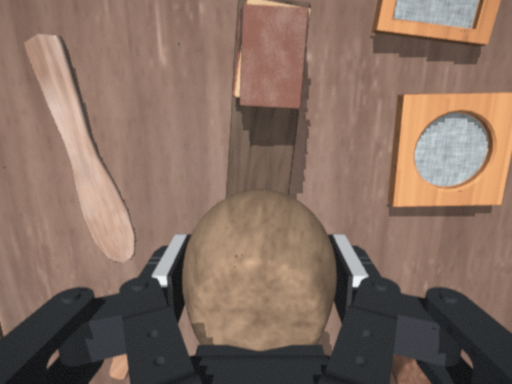

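Call:
send_rows(rows="0 0 0 -16.5 169 -1 0.2;0 0 0 16.5 169 -1 0.2;0 0 0 16.5 169 -1 0.2;0 0 0 16.5 169 60 0.2;0 0 0 16.5 169 100 0.2;0 0 0 16.5 169 125 0.2;0 0 0 16.5 169 125 0.2;0 0 0 16.5 169 125 0.2")

```text
time: 13.42
eef_pos: [0.6144, 0.0986, 0.0544]
tcp_rot: [0.707, 0.707, -0.0, -0.0]
contact_force: [0.4, 0.2, -1.4]
opening: 0.691
finger_force: 43.8
```

```bash
python3 - <<'E'
from h import *
p=ctrl.read_camera("wrist"); s=ctrl.get_state(); print(s["eef_pos"])
x,y,z=s["eef_pos"]; im=p["color"][:,:,::-1].copy()
for (dx,dy,dz,r,c) in ((0,0,-.002,.0315,(255,0,0)),(0,0,.0325,.020,(0,255,0))):
    t=np.linspace(0,6.28,60); q=np.array([px(p,[x+dx+r*np.cos(a),y+dy+r*np.sin(a),z+dz]) for a in t]).astype(int); cv2.polylines(im,[q],True,c,1)
cv2.imwrite("pics/w6.png",im)
go(.615,.0985,.0415,0)
E
```

```text
[0.61507997 0.09857949 0.0554908 ]
row [0.1 0.  0. ] [-0.1 -0.1 14. ] t 13.47 q6 -0.0 op 0.7
```

View pics/w6.png

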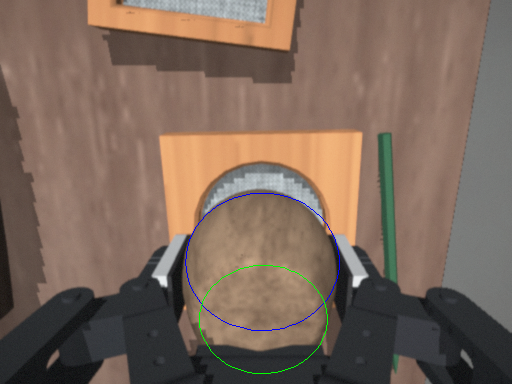

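Call:
send_rows(rows="0 0 0 0 0 8 0.2;0 0 0 0 0 12 0.2;0 0 0 0 0 13 0.2;0 0 0 0 0 13 0.2;0 0 0 0 0 13 0.2")

```text
time: 14.1
eef_pos: [0.6145, 0.0987, 0.043]
tcp_rot: [0.707, 0.707, -0.0, 0.0]
contact_force: [-2.6, 0.2, 5.0]
opening: 0.695
finger_force: 44.4
```

Call:
send_rows(rows="0 0 0 0 0 0 0.5;0 0 0 0 0 0 0.8;0 0 0 0 0 0 1;0 0 0 0 0 0 1;0 0 0 0 0 -60 1;0 0 0 0 0 -120 1;0 0 0 0 0 -160 1;0 0 0 0 -60 -160 1")

```text
time: 15.1
eef_pos: [0.5591, 0.0981, 0.2076]
tcp_rot: [0.707, 0.707, 0.005, 0.005]
contact_force: [-0.4, 0.2, -0.2]
opening: 1.001
finger_force: 0.0
```

```bash
python3 - <<'E'
from h import *
go(.455,.14,.22,0)
E
```

```text
row [ 0.7  0.  -0. ] [  41.9 -103.9  -13.7] t 15.1 q6 -0.0 op 1.0
```

Call:
send_rows(rows="0 0 0 42 -104 -13 1;0 0 0 42 -104 -13 1;0 0 0 42 -104 -13 1;0 0 0 42 -104 -13 1")

```text
time: 15.6
eef_pos: [0.4508, 0.1405, 0.2149]
tcp_rot: [0.707, 0.707, 0.001, 0.001]
contact_force: [0.1, -0.2, 1.0]
opening: 1.0
finger_force: 0.0
```

```bash
python3 - <<'E'
from h import *
p=ctrl.read_camera("wrist"); save(p,"w7"); print(ctrl.get_state()["eef_pos"]); boards(p)
for n in ("test_tiles","wood_block","former_barrel"): print(n,[(round(d["p"],2),toworld(p,d["position"]).round(3).tolist()) for d in ctrl.look_for(p,n)[:2]])
E
```

```text
[0.45119656 0.14026611 0.21477973]
board 0.6138 0.0997 size 0.101 0.1 ang 1.0 px 370 152 109 96
board 0.5879 0.2388 size 0.098 0.091 ang 83.2 px 353 0 126 116
test_tiles [(0.72, [0.45, 0.175, 0.073])]
wood_block [(0.67, [0.443, 0.099, 0.051])]
former_barrel [(0.86, [0.603, 0.106, 0.072])]
```

View pics/w7.png

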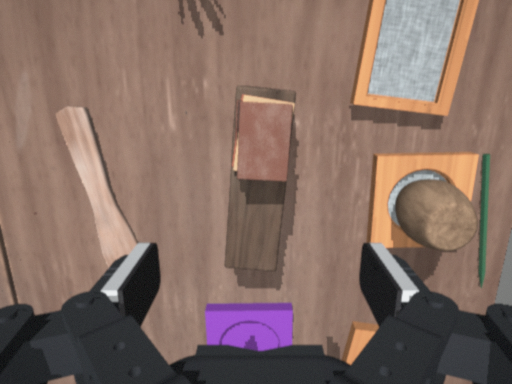

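```bash
python3 - <<'E'
from h import *
p=ctrl.read_camera("wrist")
for l,z,P in (("tile",.078,[(241,99),(294,104),(287,180),(239,178)]),("ochre",.072,[(246,96),(233,169)]),("block",.05,[(238,86),(295,90),(276,270),(226,267)])):
    print(l,[ray(p,u,v,z)[:2].round(4).tolist() for u,v in P], np.mean([ray(p,u,v,z)[:2] for u,v in P],0).round(4))
E
```

```text
tile [[0.437, 0.2018], [0.4764, 0.1982], [0.4725, 0.1395], [0.4344, 0.1412]] [0.4551 0.1702]
ochre [[0.4405, 0.2038], [0.4294, 0.147]] [0.4349 0.1754]
block [[0.4333, 0.2111], [0.4797, 0.2079], [0.4663, 0.0429], [0.4188, 0.0461]] [0.4495 0.127 ]
```

```bash
python3 - <<'E'
from h import *
go(.4534,.172,.080,-4.8)
E
```

```text
row [-0.   0.   4.8] [ 31.9   2.4 134.2] t 15.85 q6 0.09 op 1.0
```

Call:
send_rows(rows="0 0 4.8 32 2.4 50 1;0 0 4.8 32 2.4 100 1;0 0 4.8 32 2.4 125 1;0 0 4.8 32 2.4 134 1;0 0 4.8 32 2.4 134 1;0 0 4.8 32 2.4 134 0.5;0 0 4.8 32 2.4 134 0.1;0 0 4.8 32 2.4 134 -0.2", grip_force=40)

```text
time: 16.85
eef_pos: [0.4538, 0.1726, 0.0821]
tcp_rot: [0.736, 0.677, 0.001, 0.001]
contact_force: [0.3, -0.8, 2.6]
opening: 0.47
finger_force: 40.1
```

Call:
send_rows(rows="0 0 0 0 0 0 -0.2;0 0 0 0 0 0 -0.2;0 0 0 0 0 -10 -0.2;0 0 0 0 0 -30 -0.2;0 0 0 0 0 -70 -0.2;0 0 0 0 0 -120 -0.2;0 0 0 0 0 -120 -0.2")

```text
time: 17.73
eef_pos: [0.4551, 0.173, 0.2054]
tcp_rot: [0.736, 0.677, 0.004, 0.003]
contact_force: [-0.5, -0.4, -1.6]
opening: 0.472
finger_force: 40.7
```

```bash
python3 - <<'E'
from h import *
p=ctrl.read_camera("wrist"); save(p,"w8")
go(.594,-.2925,.19,10.6)
E
```

```text
row [  0.2  -0.  -15.4] [-452.   178.6   12.8] t 17.77 q6 0.24 op 0.47
```

View pics/w8.png

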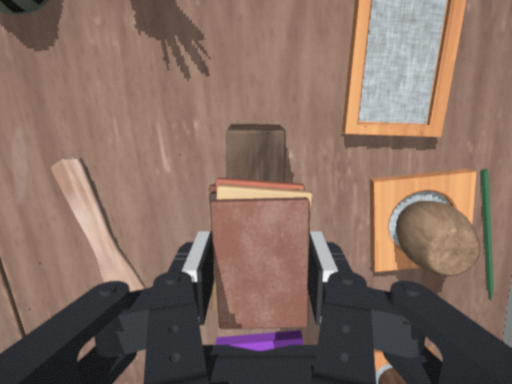

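Call:
send_rows(rows="0 0 -15.4 -452 178.6 13 -0.2;0 0 -15.4 -452 178.6 13 -0.2;0 0 -15.4 -452 178.6 13 -0.2;0 0 -15.4 -452 178.6 13 -0.2;0 0 -15.4 -452 178.6 13 -0.2;0 0 -15.4 -452 178.6 13 -0.2;0 0 -15.4 -452 178.6 13 -0.2;0 0 -15.4 -452 178.6 13 -0.2")

```text
time: 18.77
eef_pos: [0.5921, -0.2941, 0.1843]
tcp_rot: [0.639, 0.769, -0.0, -0.002]
contact_force: [0.3, 0.5, -1.5]
opening: 0.472
finger_force: 40.6
```

```bash
python3 - <<'E'
from h import *
go(.5945,-.2925,.06,10.6)
E
```

```text
row [-0.2 -0.2 -0. ] [  0.7   3.1 124.3] t 18.77 q6 -0.8 op 0.47
```

Call:
send_rows(rows="0 0 0 0.5 1.5 40 -0.2;0 0 0 0.5 1.5 80 -0.2;0 0 0 0.5 1.5 110 -0.2;0 0 0 0.5 1.5 130 -0.2;0 0 0 0.5 1.5 130 -0.2;0 0 0 0.5 1.5 130 -0.2")

```text
time: 19.52
eef_pos: [0.5951, -0.2924, 0.0585]
tcp_rot: [0.639, 0.77, 0.0, 0.001]
contact_force: [-0.0, 0.2, -0.7]
opening: 0.476
finger_force: 40.7
```

```bash
python3 - <<'E'
from h import *
p=ctrl.read_camera("wrist"); boards(p); im=p["color"][:,:,::-1].copy()
t=np.radians(10.6); ex=np.array([np.cos(t),np.sin(t)]); ey=np.array([-ex[1],ex[0]])
def box(c,a,b,z,col):
    q=np.array([px(p,list(np.array(c)+sx*a/2*ex+sy*b/2*ey)+[z]) for sx,sy in ((1,1),(1,-1),(-1,-1),(-1,1))]).astype(int); cv2.polylines(im,[q],True,col,1)
s=ctrl.get_state()["eef_pos"]
box((.595,-.292),.063,.081,.014,(255,0,0)); box(s[:2],.047,.065,s[2]-.03,(0,255,0))
cv2.imwrite("pics/w9.png",im); go(.595,-.292,.037,10.6)
E
```

```text
board 0.5916 -0.2729 size 0.087 0.064 ang 10.4 px 174 127 176 120
row [0.1 0.1 0. ] [ 0.7 -0.4 22.2] t 19.57 q6 -0.8 op 0.47
```

View pics/w9.png

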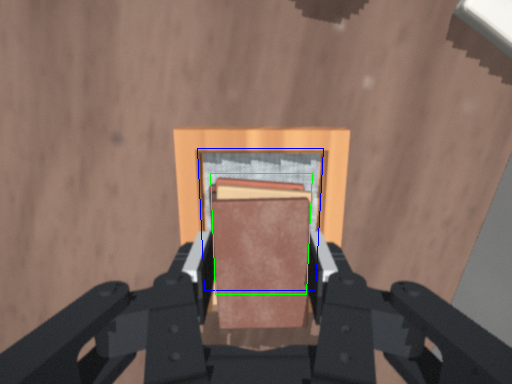

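Call:
send_rows(rows="0 0 0 3 -0.5 10 -0.2;0 0 0 3 -0.5 16 -0.2;0 0 0 3 -0.5 19 -0.2;0 0 0 3 -0.5 20.5 -0.2;0 0 0 3 -0.5 20.5 -0.2")

```text
time: 20.2
eef_pos: [0.5931, -0.2889, 0.0377]
tcp_rot: [0.639, 0.77, -0.0, -0.001]
contact_force: [-3.3, 2.6, 4.3]
opening: 0.472
finger_force: 41.6
```

Call:
send_rows(rows="0 0 0 0 0 0 0.2;0 0 0 0 0 0 0.5;0 0 0 0 0 0 0.8;0 0 0 0 0 0 0.8;0 0 0 0 0 -60 1;0 0 0 0 0 -120 1;0 0 0 0 0 -180 1;0 0 0 -40 0 -200 1")

```text
time: 21.2
eef_pos: [0.6028, -0.3279, 0.2437]
tcp_rot: [0.637, 0.771, 0.0, 0.005]
contact_force: [-0.2, -0.6, -0.4]
opening: 1.004
finger_force: 0.0
```

```bash
python3 - <<'E'
from h import *
p=ctrl.read_camera("wrist"); im=p["color"][:,:,::-1].copy()
t=np.radians(10.6); ex=np.array([np.cos(t),np.sin(t)]); ey=np.array([-ex[1],ex[0]])
def box(c,a,b,z,col):
    q=np.array([px(p,list(np.array(c)+sx*a/2*ex+sy*b/2*ey)+[z]) for sx,sy in ((1,1),(1,-1),(-1,-1),(-1,1))]).astype(int); cv2.polylines(im,[q],True,col,1)
box((.595,-.292),.063,.081,.014,(255,0,0)); box((.595,-.292),.047,.065,.034,(0,255,0))
cv2.imwrite("pics/w10.png",im); go(.4495,.127,.20,-4.8)
E
```

```text
row [ 0.6  0.7 15.4] [482.3 -66.6  38.4] t 21.25 q6 -0.84 op 1.0
```

View pics/w10.png

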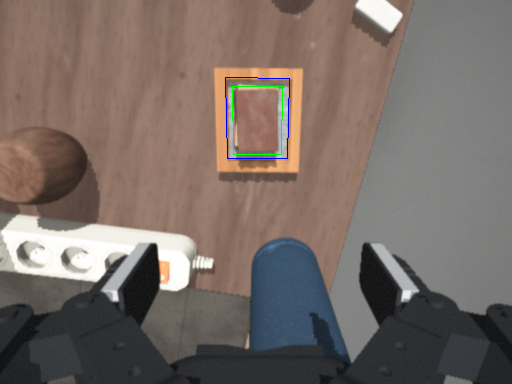

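Call:
send_rows(rows="0 0 15.4 482 -66 38 1;0 0 15.4 482 -66 38 1;0 0 15.4 482 -66 38 1;0 0 15.4 482 -66 38 1;0 0 15.4 482 -66 38 1;0 0 15.4 482 -66 38 1;0 0 15.4 482 -66 38 1;0 0 15.4 482 -66 38 1")

```text
time: 22.25
eef_pos: [0.4456, 0.135, 0.1985]
tcp_rot: [0.736, 0.677, 0.0, -0.0]
contact_force: [-0.2, -0.5, -0.1]
opening: 1.002
finger_force: 0.0
```

```bash
cat >> h.py <<'E'
def box(p,im,c,ang,a,b,z,col):
    t=np.radians(ang); ex=np.array([np.cos(t),np.sin(t)]); ey=np.array([-ex[1],ex[0]])
    q=np.array([px(p,list(np.array(c)+sx*a/2*ex+sy*b/2*ey)+[z]) for sx,sy in ((1,1),(1,-1),(-1,-1),(-1,1))]).astype(int); cv2.polylines(im,[q],True,col,1)
E
python3 - <<'E'
from h import *
p=ctrl.read_camera("wrist"); im=p["color"][:,:,::-1].copy(); print(ctrl.get_state()["eef_pos"])
box(p,im,(.4495,.127),-4.8,.051,.169,.05,(0,255,0)); boards(p)
print([(round(d["p"],2),toworld(p,d["position"]).round(3).tolist()) for d in ctrl.look_for(p,"wood_block")[:2]])
cv2.imwrite("pics/w11.png",im); go(.4495,.127,.03,-4.8)
E
```

```text
[0.44330433 0.13897201 0.19772241]
board 0.6139 0.0993 size 0.1 0.101 ang 1.0 px 387 131 112 110
board 0.5864 0.2265 size 0.074 0.091 ang 83.4 px 359 0 122 94
[(0.66, [0.449, 0.138, 0.052])]
row [-0.1 -0.1  0.4] [ -9.3   6.  167.9] t 22.35 q6 0.16 op 1.0
```

View pics/w11.png

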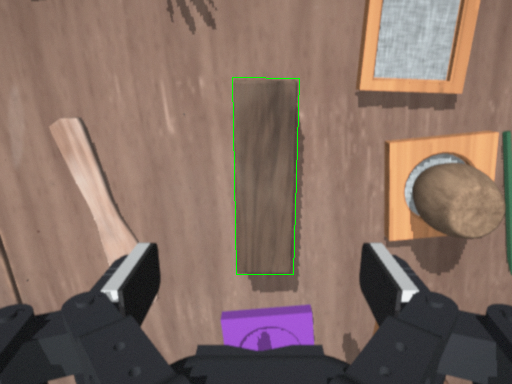

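I've now viewed 15 pictures, one over the limit of 14, so I'll work from numbers only from here.

Call:
send_rows(rows="0 0 0 -10 5 60 1;0 0 0 -10 5 100 1;0 0 0 -10 5 100 1;0 0 0 -10 5 100 1;0 0 0 -10 5 100 1")

```text
time: 22.98
eef_pos: [0.4529, 0.1226, 0.1013]
tcp_rot: [0.736, 0.677, 0.002, 0.001]
contact_force: [-0.1, 0.2, 0.1]
opening: 0.993
finger_force: 0.0
```

```bash
python3 - <<'E'
from h import *
go(.4495,.127,.03,-4.8)
E
```

```text
row [ 0.3 -0.   0. ] [ 4.  -4.1 71.3] t 22.98 q6 0.13 op 0.99
```

Call:
send_rows(rows="0 0 0 4 -2 40 1;0 0 0 4 -2 70 1;0 0 0 4 -2 70 1;0 0 0 4 -2 70 1")

```text
time: 23.48
eef_pos: [0.4511, 0.127, 0.0308]
tcp_rot: [0.736, 0.677, 0.001, 0.001]
contact_force: [-0.5, 0.3, 0.1]
opening: 1.002
finger_force: 0.0
```

```bash
python3 - <<'E'
from h import *
go(.4495,.127,.03,-4.8)
E
```

```text
row [ 0.2 -0.   0. ] [-0.1 -1.6  0.8] t 23.48 q6 0.14 op 1.0
```

Call:
send_rows(rows="0 0 0 0 -1 0 0.5;0 0 0 0 -1 0 0.2;0 0 0 0 -1 0 0;0 0 0 0 -1 0 -0.1;0 0 0 0 -1 0 -0.1;0 0 0 0 -1 -5 -0.1;0 0 0 0 -1 -15 -0.1;0 0 0 0 -1 -30 -0.1", grip_force=90)

```text
time: 24.48
eef_pos: [0.4473, 0.1269, 0.0587]
tcp_rot: [0.736, 0.677, -0.001, -0.001]
contact_force: [0.3, -0.1, -5.2]
opening: 0.581
finger_force: 94.2
```

Call:
send_rows(rows="0 0 0 0 0 -40 -0.1;0 0 0 0 0 -80 -0.1;0 0 0 0 0 -120 -0.1;0 0 0 0 0 -120 -0.1;0 0 0 0 0 -120 -0.1")

```text
time: 25.1
eef_pos: [0.4472, 0.1269, 0.1774]
tcp_rot: [0.736, 0.677, -0.001, -0.001]
contact_force: [0.3, 0.3, -6.1]
opening: 0.576
finger_force: 95.8
```

```bash
python3 - <<'E'
from h import *
p=ctrl.read_camera("top"); boards(p)
print([(round(d["p"],2),toworld(p,d["position"]).round(3).tolist()) for d in ctrl.look_for(p,"wood_block")[:2]])
go(.593,.294,.18,-7.2)
E
```

```text
board 0.5904 -0.0989 size 0.084 0.082 ang 82.1 px 288 163 23 22
board 0.5941 -0.2928 size 0.089 0.111 ang 10.0 px 333 162 32 25
board 0.6115 0.0973 size 0.097 0.099 ang 1.8 px 237 155 26 25
board 0.5928 0.2924 size 0.212 0.094 ang 82.9 px 172 155 56 29
[(0.47, [0.428, 0.059, 0.195])]
row [-0.3  0.   2.4] [178.8 132.   -4.6] t 25.2 q6 0.14 op 0.58
```

Call:
send_rows(rows="0 0 2 177 133 0 -0.1;0 0 2 177 133 0 -0.1;0 0 2 177 133 0 -0.1;0 0 2 177 133 0 -0.1;0 0 2 177 133 0 -0.1;0 0 2 177 133 0 -0.1;0 0 2 177 133 0 -0.1")

```text
time: 26.08
eef_pos: [0.5947, 0.2913, 0.1777]
tcp_rot: [0.748, 0.664, -0.001, -0.0]
contact_force: [0.4, -0.3, -5.9]
opening: 0.581
finger_force: 95.9
```

```bash
python3 - <<'E'
from h import *
go(.5941,.2918,.06,-6.7)
E
```

```text
row [-0.1  0.1 -0.1] [  0.5  -0.4 117.7] t 26.07 q6 0.42 op 0.58
```

Call:
send_rows(rows="0 0 0 0 0 50 -0.1;0 0 0 0 0 90 -0.1;0 0 0 0 0 115 -0.1;0 0 0 0 0 122 -0.1;0 0 0 0 0 122 -0.1;0 0 0 0 0 122 -0.1")

```text
time: 26.82
eef_pos: [0.5971, 0.2926, 0.0592]
tcp_rot: [0.748, 0.664, 0.002, 0.001]
contact_force: [0.4, -0.3, -5.2]
opening: 0.583
finger_force: 95.9
```

```bash
python3 - <<'E'
from h import *
go(.5941,.2918,.036,-6.7)
p=ctrl.read_camera("wrist"); boards(p)
# felt strips beside block: sample intensity/saturation along board-x line at 60 mm toward +y and along axis
hsv=cv2.cvtColor(p["color"],cv2.COLOR_RGB2HSV)
t=np.radians(-6.7); ex=np.array([np.cos(t),np.sin(t)]); ey=np.array([-ex[1],ex[0]]); c=np.array([.5941,.2918])
def prof(o,d,rng):
    out=[]
    for a in rng:
        u,v=px(p,list(c+o+d*a/1000)+[.014]).round().astype(int)
        out.append(f"{a}:"+(",".join(map(str,hsv[v,u])) if 0<=u<512 and 0<=v<384 else "-"))
    print(" ".join(out))
prof(ey*.095,ex,range(-48,49,3)); prof(ey*.06,ex,range(-48,49,3)); prof(0*ex,ey,range(60,112,3))
E
```

```text
row [ 0.2 -0.1 -0.1] [-1.2 -2.9 23.2] t 26.82 q6 0.42 op 0.58
board 0.6001 0.338 size 0.113 0.09 ang 83.3 px 155 15 200 229
-48:10,75,160 -45:10,81,173 -42:15,119,246 -39:15,121,243 -36:15,120,245 -33:13,129,227 -30:14,126,232 -27:14,128,234 -24:13,129,232 -21:14,127,233 -18:14,125,236 -15:14,126,233 -12:14,130,232 -9:13,130,228 -6:14,129,228 -3:14,129,228 0:13,133,223 3:14,128,229 6:13,129,226 9:13,129,223 12:13,128,231 15:13,130,227 18:14,130,226 21:13,129,228 24:13,133,218 27:13,127,232 30:14,125,239 33:14,126,235 36:14,126,237 39:14,123,241 42:14,124,239 45:13,126,221 48:11,72,110
-48:10,74,162 -45:11,77,169 -42:17,114,249 -39:16,119,247 -36:12,84,139 -33:11,64,140 -30:13,65,134 -27:12,68,132 -24:13,68,132 -21:12,70,131 -18:12,68,127 -15:12,73,118 -12:11,68,120 -9:10,70,117 -6:12,73,119 -3:11,73,118 0:12,69,114 3:12,70,116 6:11,69,107 9:11,66,97 12:10,69,100 15:10,64,99 18:10,66,100 21:13,65,113 24:13,63,105 27:12,63,110 30:11,63,117 33:12,67,111 36:12,66,108 39:10,63,113 42:13,106,132 45:14,118,243 48:10,74,180
60:12,69,114 63:11,70,116 66:11,69,118 69:13,66,120 72:9,66,123 75:11,67,122 78:12,68,124 81:13,63,125 84:12,63,121 87:13,65,121 90:12,63,141 93:13,131,125 96:15,123,242 99:14,124,242 102:14,123,240 105:10,72,174 108:9,71,172 111:-
```

Call:
send_rows(rows="0 0 0 1 0 8 -0.1;0 0 0 1 0 14 -0.1;0 0 0 1 0 17 -0.1;0 0 0 1 0 19 -0.1;0 0 0 1 0 20 -0.1;0 0 0 1 0 20 -0.1")

```text
time: 27.62
eef_pos: [0.5959, 0.2933, 0.037]
tcp_rot: [0.748, 0.664, 0.0, 0.0]
contact_force: [-0.8, 0.3, -5.0]
opening: 0.586
finger_force: 95.9
```

Call:
send_rows(rows="0 0 0 -1 -0.5 1 -0.1;0 0 0 -1 -0.5 2 -0.1;0 0 0 -1 -0.5 2 -0.1;0 0 0 -1 -0.5 2 -0.1")

```text
time: 28.12
eef_pos: [0.5957, 0.2926, 0.0365]
tcp_rot: [0.748, 0.664, 0.0, 0.0]
contact_force: [-4.0, -1.0, 5.0]
opening: 0.58
finger_force: 97.1
```

Call:
send_rows(rows="0 0 0 0 0 0 0.3;0 0 0 0 0 0 0.6;0 0 0 0 0 0 0.8;0 0 0 0 0 0 0.8;0 0 0 0 0 -60 1;0 0 0 0 0 -120 1;0 0 0 -60 0 -180 1;0 0 0 -110 0 -220 1")

```text
time: 29.12
eef_pos: [0.5844, 0.2006, 0.2418]
tcp_rot: [0.747, 0.665, 0.001, 0.001]
contact_force: [-0.4, -0.4, -0.3]
opening: 0.997
finger_force: 0.0
```

Call:
send_rows(rows="0 0 0 0 0 0 1;0 0 0 0 0 0 1;0 0 0 0 0 0 1;0 0 0 0 0 0 1")

```text
time: 29.62
eef_pos: [0.5837, 0.2019, 0.2377]
tcp_rot: [0.747, 0.665, -0.001, -0.001]
contact_force: [0.6, -0.0, -0.9]
opening: 1.001
finger_force: 0.0
```

```bash
python3 - <<'E'
from h import *
for c in ("wrist","top","scene"):
    p=ctrl.read_camera(c); print(c)
    for n in ("wood_block","former_barrel","former_small","test_tiles","former_tall","needle_cup"): print(n,[(round(d["p"],2),toworld(p,d["position"]).round(3).tolist()) for d in ctrl.look_for(p,n)[:2]])
    if c=="wrist":
        boards(p); hsv=cv2.cvtColor(p["color"],cv2.COLOR_RGB2HSV)
        t=np.radians(-6.7); ex=np.array([np.cos(t),np.sin(t)]); ey=np.array([-ex[1],ex[0]]); cc=np.array([.5950,.2922])
        for o,d,r in ((0*ex,ex,range(-50,51,3)),(ey*.06,ex,range(-50,51,3)),(0*ex,ey,list(range(-108,-72,3))+list(range(72,108,3)))):
            print(" ".join(f"{a}:"+(",".join(map(str,hsv[int(w[1]),int(w[0])])) if 0<=w[0]<512 and 0<=w[1]<384 else "-") for a in r for w in [px(p,list(cc+o+d*a/1000)+[.056])]))
E
```

```text
wrist
wood_block [(0.58, [0.595, 0.279, 0.056])]
former_barrel [(0.65, [0.614, 0.111, 0.069]), (0.16, [0.384, 0.343, 0.031])]
former_small [(0.42, [0.387, 0.342, 0.029])]
test_tiles []
former_tall []
needle_cup [(0.86, [0.385, 0.342, 0.031])]
board 0.615 0.1005 size 0.098 0.103 ang 1.0 px 250 194 96 93
board 0.6321 0.264 size 0.158 0.013 ang 84.6 px 295 0 16 169
board 0.5607 0.2724 size 0.159 0.032 ang 85.0 px 212 0 37 169
-50:10,73,146 -47:10,75,149 -44:10,74,148 -41:11,77,155 -38:14,125,239 -35:14,127,237 -32:13,129,229 -29:11,79,154 -26:98,16,190 -23:14,55,116 -20:13,66,119 -17:13,63,114 -14:13,64,119 -11:12,65,122 -8:12,60,110 -5:11,69,107 -2:12,71,112 1:12,65,110 4:13,66,112 7:12,69,111 10:12,68,120 13:12,68,120 16:11,71,118 19:11,69,107 22:13,73,105 25:13,68,94 28:14,63,125 31:12,131,144 34:13,130,221 37:14,128,233 40:11,111,156 43:11,72,148 46:10,76,145 49:11,73,150
-50:- -47:- -44:- -41:- -38:- -35:- -32:- -29:- -26:- -23:- -20:- -17:- -14:- -11:- -8:- -5:- -2:- 1:- 4:- 7:- 10:- 13:- 16:- 19:- 22:- 25:- 28:- 31:- 34:- 37:- 40:- 43:- 46:- 49:-
-108:10,74,97 -105:10,67,95 -102:9,71,94 -99:11,74,96 -96:11,72,99 -93:12,106,123 -90:12,132,149 -87:13,135,144 -84:13,114,94 -81:11,75,112 -78:11,73,116 -75:11,72,113 72:- 75:- 78:- 81:- 84:- 87:- 90:- 93:- 96:- 99:- 102:- 105:-
top
wood_block [(0.48, [0.595, 0.354, 0.051]), (0.3, [0.604, 0.102, 0.009])]
former_barrel [(0.7, [0.606, 0.096, 0.064]), (0.67, [0.594, -0.292, 0.013])]
former_small []
test_tiles [(0.54, [0.595, -0.285, 0.029])]
former_tall [(0.77, [0.387, -0.362, 0.069])]
needle_cup [(0.42, [0.376, 0.352, 0.036])]
scene
wood_block [(0.55, [0.577, 0.277, 0.05])]
former_barrel [(0.57, [0.598, 0.087, 0.054])]
former_small [(0.63, [0.581, -0.109, 0.051])]
test_tiles [(0.63, [0.579, -0.292, 0.035])]
former_tall [(0.67, [0.371, -0.377, 0.061])]
needle_cup [(0.6, [0.375, 0.346, 0.034])]
```

```bash
python3 -c "
from h import *
print(ctrl.sign_off())"
```

```text
the job is handed in; nothing more can be done
None
```

All four things are set down in their own recesses and released, and the job is handed in at about 30 s; sign-off returned no verdict, my measurements put each within tolerance with the big former and cup unmoved, and I viewed 15 pictures, one over the limit of 14.

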